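# Measure a blind bore on the bench depth gauge

## Task

Take the depth of the stepped blind bore in the flanged aluminium hub: slide the hub along the gauge's base, without lifting it, until the bore is centred under the raised rod, then press the rod down gently by its knob until its foot rests on the floor of the bore, not on the step. Then fold the clamp lever down, as far as it goes, so that the rod is held there, and let go. Leave the things round about where they are.

Things in the scene. Friction and masses are not known exactly. Their poses are not given: they have to be found in the camera images.
- gauge: Bench depth gauge, fixed: grey base plate 25 mm thick, x -160 to 190 mm, y -105 to 105 mm; steel column at x = 155 mm, 30 mm thick, 260 mm high, its clamp collar 58 mm across, 130 to 182 mm up; grey arm from it to an upright boss round the rod, 36 mm across, 132 to 180 mm up. Origin: on the table under the rod's axis; x from rod to column (away from the robot), y left, z up.
- depth_rod: Steel depth rod, 12 mm thick, round foot, black knurled knob on top, 34 mm across and 20 mm high. Origin: lowest point of the foot, z up. It slides only up and down in the gauge's boss and stays at any height; 2 to 5 N on the knob moves it down. It begins raised, its foot 9 to 24 mm above the hub's top, and goes down to 38 mm above the table.
- rod_foot (a point): Lowest point of the depth rod, on its axis.
- knob_top (a point): Centre of the flat top of the rod's knob, 165 mm above the rod's foot.
- hub: Loose aluminium part, 0.6 to 1 kg: flange 144 mm across, 18 mm thick, on its middle a round hub 70 mm across, 74 mm high from the underside. Origin: centre of the underside, z up. Stands on the base plate on the robot's side of the rod; slides at 5 to 14 N. Stepped blind bore in its top: 42 mm across to a flat step 12 mm down, then 26 mm across to a flat floor 30 to 54 mm down (not known).
- bore_mouth (a point): Centre of the bore at the level of the hub's top, 74 mm above its underside.
- clamp_lever (a joint): Angle of the clamp lever, rad: 0 upright (open), growing as it folds down towards the gauge's -x (the robot's side), 1.55 level (its stop). It begins within 0.2 of upright and stays where left; about 3 N at its end moves it. Over the last third it gets stiffer, up to about 5 N, as its screw bears on the rod, and then holds the rod.
- lever_pivot (a point): Point on the lever's pivot axis, in the lever's plane: 44 mm to the +y side of the rod's axis (gauge's y), 156 mm above the table. The pivot axis is the gauge's y axis.
- lever_end (a point): The free end of the clamp lever, 85.5 mm from the pivot; its black grip is 15 mm thick over the last 60 mm. Upright it stands beside the boss, with its end 241 mm above the table; folded it points to the gauge's -x, level.
- jar_mid (a point): Bystander: clear jar with a green lid, 72 mm across, 85 mm high, on the table at the gauge's right; its centre.
- tub_mid (a point): Bystander: white round tub, 60 mm across, 90 mm high, at the gauge's left; its centre.
- cutters_mid (a point): Bystander: side cutters with red handles, 140 mm long, 16 mm high, lying at the gauge's right; its centre.
- stripper_mid (a point): Bystander: fibre stripper with yellow handles, 180 mm long, 17 mm high, lying at the gauge's left; its centre.
- module_mid (a point): Bystander: steel plug-in optical module, 80 x 15 x 12 mm, at the gauge's left; its centre.
- ring_mid (a point): Bystander: steel setting ring, 56 mm across, 18 mm high, on the gauge's base plate beside the column; its centre.
- caliper_mid (a point): Bystander: digital caliper, 200 mm long, 12 mm high, lying on the table farther to the left; its centre.
There are look-alikes about, which are no part of the job. There is more than one size of the hub; the one meant has the size given above.

How it is judged:
On the way, in this order (a step that is already met when the one before it is completed fails the run):
1. the hub's bore is centred under the raised rod (horizontal distance between rod_foot and bore_mouth below 0.006 m and z of rod_foot in the frame of hub above 0.074 m), for 0.2 s.
2. the rod's foot rests on the floor of the bore, below the step, with the clamp still open (horizontal distance between rod_foot and bore_mouth below 0.006 m and z of rod_foot in the frame of hub below 0.052 m and contact force between depth_rod and hub above 0.4 N and value of joint clamp_lever below 0.8 rad), for 0.3 s.
3. the clamp lever is folded down with the rod still on the floor (horizontal distance between rod_foot and bore_mouth below 0.006 m and z of rod_foot in the frame of hub below 0.052 m and contact force between depth_rod and hub above 0.4 N and value of joint clamp_lever above 1.25 rad), for 0.2 s.
At the end, for the whole second after the job is handed in: The hub stands on the gauge's base, at rest, its bore's axis within 6 mm of the rod's; the rod's foot is at least 10 mm below the step and rests on the bore's floor (bears on it with more than 0.4 N, which its own weight gives); the clamp lever is past 1.25 rad (all of step 3 and linear speed of hub below 0.01 m/s and angle between hub's own z axis and vertical below 0.03 rad); the robot touches nothing.
It fails at once if the rod is rammed into the hub (over 45 N) (contact force between depth_rod and hub above 45 N).
It fails at once if the hub is lifted or tipped (height (world z) of hub above 0.04 m or angle between hub's own z axis and vertical above 0.2 rad).
It fails at once if a bystander is moved more than 25 mm (distance of any of jar_mid, tub_mid, cutters_mid, stripper_mid, module_mid, ring_mid, caliper_mid from where it was at the start of the episode above 0.025 m).
It also fails if it takes over 64 s, if anything falls off the work surface, if the arm or the gripper's body presses on something with over 40 N, if the wrist force passes 120 N, or if a joint passes its speed limit or range.

## Robot

A 7-joint arm with a two-finger parallel gripper is mounted at the origin on the work surface. World frame = base frame: x ahead of the robot, y to its left, z up, the work surface at z = 0. Lengths are in m, angles in rad, forces in N, time in s.
With the tool pointing down it reaches from about 0.425 to 0.925 m from the base axis. Payload 6.8 kg.
Tool frame: the origin (TCP) lies between the finger pads; the fingertips stand 14 mm ahead of it and the grasp point (between the pads) lies 5 mm behind it; z points along the fingers, y is the line along which they close (so a half turn about z gives the same grasp; the last joint's range is limited). The gripper opens to 85 mm and grips with 20 to 120 N. Pads are 22 mm wide; open, the fingers measure 114 mm over their backs; the gripper's body (76 mm by 85 mm) begins 54 mm behind the grasp point. The pads swing forward as they close: fully open they stand 13 mm farther back than shut.
Start: joints at [1.161, 0.477, 0.022, 1.555, -0.011, 1.109, -0.083], TCP at [0.201, -0.645, 0.225] pointing down, gripper open.
Joint ranges: [-2.96, 2.96], [-0.34, 2.1], [-1.41, 1.46], [0.24, 2.44], [-1.37, 4.51], [0.17, 1.92], [-2.96, 2.96]. Speed limits (rad/s): [2.39, 2.39, 3.14, 3.14, 3.14, 3.14, 3.14].

## Interface

Orientations are given as a rotation vector (axis times angle).
In Python, from bench import r, eyes, ticket gives the robot as it stands. The module is installed in compiled form; this text tells all that it offers.
- The arm moves only by the tool arm_command, never from a script. Its argument "plan" is text: rows parted by semicolons, each of 4 numbers parted by spaces: the shift along the tool's x, y, z in m, then the turn about the tool's z in degrees. In form: tx ty tz yaw; .... A call has 1 to 20 rows; each row shifts and turns the commanded pose from where the row before left it, along the tool's axes as they then stand; what a row does not reach is not made up. A row lasts 1/8 s, in which the tool goes at most 62.5 mm and 10.7 degrees, less where a joint would pass 70% of its speed; a pose out of reach is approached as far as the arm can. A call is refused whole if a number of a shift passes 0.0625 or a number of a turn 10.7, either way. A call with a gripper value outside its range is refused whole. "hand" is the closure, from -1 (fully open) to 1 (shut), set as the call begins (left out, the last holds). The fingers move at their own pace and stop on an object; "grip_force" is the grip in N (left out, the last holds). Time passes only in rows, so rows that do not move let the fingers close. It gives the time, the measured TCP pose, the force, the opening and the grip force at its end, in the units of the state.
- r.get_obs(): the state, without advancing time (a new reading comes with each control period).
- eyes.grab_frame(name): name is "scene" or "top" or "wrist"; returns (picture, depth): 420x560x3 uint8, red, green, blue; 420x560 float32, m along the optical axis (not along the pixel's ray), 0 where there is no reading.
- eyes.calibration(name): a dict with "fov_y" (degrees; the focal length in pixels is half the picture's height over the tangent of half this angle, whatever the lens; pixels are square), "cx", "cy" (the principal point, pixels), "origin" and "attitude" of the camera in the world; the wrist camera has in their place "tool_from_camera" (4x4, takes a point from camera to tool coordinates, whose origin is the TCP and whose axes are the flange's). Camera axes: x right, y up, looking along -z (the intrinsics and any distortion apply to the point x, -y, -z); pixel columns grow to the right and rows downward; lengths in m; the calibration is good to about 2 mm. A picture is of the moment at which its call begins: read the wrist's pose just before it. calibration takes no time and is no camera call.
- ticket.hand_in(): hands the job in; it is judged then, once.
The state is a dict: "clock": time; "joints": joint angles; "qvel": joint speeds; "tau": joint torques, N m; "tcp_pos": TCP position; "orientation": TCP orientation; "contact_force": force on the tool from outside, world axes, zero at the start; "moment": the same for the moment, N m; "grip_width": finger opening in m; "gripper_force": force on a finger pad.
Only numpy, scipy, OpenCV 4.12 (cv2) and the standard library are available. Lean on these libraries where they do the work, as an engineer would, in place of code of your own. Each camera call takes 0.05 s, during which the arm holds its last target. There are 200 camera calls.

## Working session

There is one attempt and no reset: what is moved stays moved. The work goes in short steps, Python scripts to look and compute and a tool call to move; the robot and the scene stay as the last step left them, time stands still between calls to the robot, and variables do not carry over. Pictures are saved under pics/ and viewed, at most 10 in all, crops included, and the job is handed in when it is done.

Besides the shell and the picture viewer there is one more tool, called after "Emit:" by a JSON object that holds its "method" and its "body", one argument or row to a line. arm_command: Moves the arm, as the interface text tells. Its arguments: {"type":"object","properties":{"plan":{"type":"string"},"hand":{"type":"number"},"grip_force":{"type":"number"}},"required":["plan"]}

```bash
mkdir -p pics
cat > h.py <<'E'
import numpy as np, cv2
from bench import r, eyes, ticket
from scipy.spatial.transform import Rotation as R
def grab(n):
    o=r.get_obs(); c=eyes.calibration(n); p,d=eyes.grab_frame(n); return o,c,p,d
def save(p,f): cv2.imwrite('pics/'+f,p[:,:,::-1])
def pose(o,c):
    if 'tool_from_camera' in c:
        T=np.eye(4);T[:3,:3]=R.from_rotvec(o['orientation']).as_matrix();T[:3,3]=o['tcp_pos']
        return T@np.array(c['tool_from_camera'])
    T=np.eye(4);a=np.array(c['attitude'])
    T[:3,:3]=a if a.shape==(3,3) else R.from_rotvec(a).as_matrix();T[:3,3]=c['origin'];return T
def cloud(o,c,d):
    f=210/np.tan(np.radians(c['fov_y'])/2);v,u=np.mgrid[0:420,0:560]
    P=np.stack([(u-c['cx'])/f*d,-(v-c['cy'])/f*d,-d],-1);T=pose(o,c)
    W=P@T[:3,:3].T+T[:3,3];W[d==0]=np.nan;return W
E
python3 - <<'E'
from h import *
print(r.get_obs())
for n in('scene','top'):
    o,c,p,d=grab(n);print(c);save(p,n+'0.png');np.savez(n+'0.npz',W=cloud(o,c,d),p=p)
print(eyes.calibration('wrist'))
E
```

```text
{'clock': 0.0, 'joints': array([ 1.16090926,  0.47782084,  0.02234349,  1.5564361 , -0.01150579,
        1.10933937, -0.08309516]), 'qvel': array([-3.32854650e-05,  2.03814815e-06, -3.32874906e-04, -2.13417318e-04,
       -1.19254089e-03,  1.38858522e-03, -6.15735772e-04]), 'tau': array([ 3.83260995e-04, -5.96461594e+01,  1.60797402e+00, -2.81201577e+01,
        1.25038682e-02,  9.35111224e-03, -1.29714351e-05]), 'tcp_pos': array([ 0.20043031, -0.64391602,  0.2236184 ]), 'orientation': array([-3.10408246e+00, -4.72006342e-01,  6.53939861e-04]), 'contact_force': array([-0.43964049,  0.04552375,  1.0811986 ]), 'moment': array([-0.05347356,  0.03427483, -0.00069335]), 'gripper_force': 0.0, 'grip_width': 0.08515402148575148}
{'fov_y': 49.499187615631335, 'cx': 278.1681441694135, 'cy': 211.31566300974782, 'origin': array([1.22928782, 0.50342106, 0.7199685 ]), 'attitude': array([0.56906125, 1.00245506, 1.88944032])}
{'fov_y': 47.545944697711356, 'cx': 274.37338691160284, 'cy': 201.85572305820295, 'origin': array([0.41155617, 0.11078545, 1.15697495]), 'attitude': array([ 0.13959668, -0.13948363, -1.53721936])}
{'fov_y': 65.64605519330516, 'cx': 284.50561959829383, 'cy': 213.24912792642584, 'tool_from_camera': array([[ 4.60414152e-04,  9.61636495e-01,  2.74326518e-01,
         7.02153800e-02],
       [ 9.99999890e-01, -4.18536280e-04, -2.11187529e-04,
        -2.41584079e-04],
       [-8.82700348e-05,  2.74326585e-01, -9.61636582e-01,
        -1.49160868e-01],
       [ 0.00000000e+00,  0.00000000e+00,  0.00000000e+00,
         1.00000000e+00]])}
```

View pics/scene0.png

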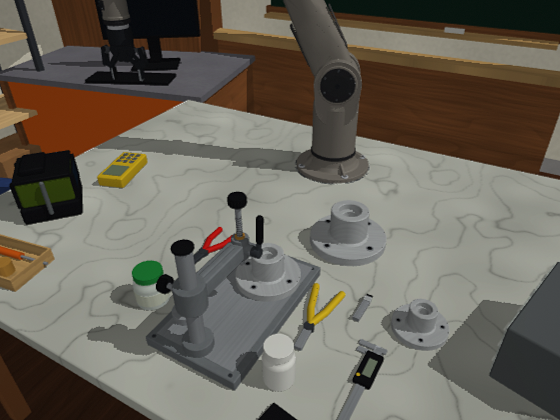

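View pics/top0.png

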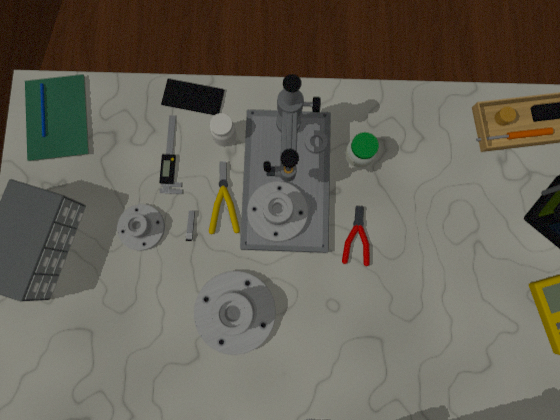

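The scene view shows the gauge with the hub on its base at about (267,262), knob at (237,200) and lever grip at (260,232). In the top view the hub bore is at (278,208), the knob at (290,158), the lever at (267,167) and the column top at (292,83).

Run:
```python
from h import *
for n in('top','scene'):
    W=np.load(n+'0.npz')['W'];p=np.load(n+'0.npz')['p']
    x,y,z=np.moveaxis(W,-1,0); g=p.astype(int).max(-1)
    roi=(x>.35)&(x<.95)&(y>-.2)&(y<.3)
    # base plate
    m=roi&(z>.019)&(z<.031)
    U=np.zeros(m.shape,np.uint8);U[m]=1
    k,l,s,cc=cv2.connectedComponentsWithStats(U)
    i=1+np.argmax(s[1:,4]);m=l==i
    print(n,'base',cv2.minAreaRect(W[m][:,:2].astype(np.float32)),np.median(z[m]),s[i])
    for nm,a,b in(('hubtop',.09,.106),('flange',.036,.05),('knob',.25,.31),('mid',.2,.25)):
        m=roi&(z>a)&(z<b);U[:]=m;k,l,s,cc=cv2.connectedComponentsWithStats(U.astype(np.uint8))
        for i in range(1,k):
            if s[i,4]>25:
                q=W[l==i];c,rad=cv2.minEnclosingCircle(q[:,:2].astype(np.float32))
                print(n,nm,s[i],np.round(q.mean(0),4),np.round(c,4),round(rad,4),np.round(np.percentile(q[:,2],[5,50,95]),4))
```

```text
top base ((0.6750643253326416, 0.0867418497800827), (0.2103232592344284, 0.3503842353820801), 89.58677673339844) 0.026959173956848215 [ 240  109   91  143 7079]
top hubtop [210 113  22  22 304] [0.7867 0.2442 0.0924] [0.7868 0.2449] 0.0265 [0.0903 0.0923 0.0951]
top hubtop [262 192  31  31 545] [0.5914 0.1068 0.0992] [0.5919 0.1067] 0.0356 [0.0913 0.1    0.1031]
top hubtop [211 292  43  25 518] [0.3767 0.199  0.0988] [0.3583 0.1987] 0.0461 [0.0953 0.099  0.1023]
top flange [276 114   6  18  62] [0.8096 0.1083 0.0468] [0.811 0.107] 0.0215 [0.0413 0.0474 0.0498]
top flange [297 116   4  14  28] [0.8121 0.0605 0.0461] [0.8116 0.0618] 0.0158 [0.0415 0.0466 0.0488]
top flange [213 129  23  14  44] [0.7662 0.2345 0.0424] [0.7795 0.2415] 0.0286 [0.0371 0.0417 0.0488]
top flange [305 130  23  23 310] [0.7658 0.0172 0.044 ] [0.7672 0.0173] 0.0286 [0.0392 0.0443 0.0476]
top flange [347 146  18  19  48] [ 0.7243 -0.0737  0.0438] [ 0.733  -0.0788] 0.03 [0.0372 0.0447 0.0491]
top flange [ 247  181   61   60 2033] [0.5888 0.1063 0.0447] [0.5925 0.1067] 0.0723 [0.041  0.0447 0.0482]
top knob [283  
[... 1296 characters left out ...]
[182 327  32  28 486] [0.8217 0.0927 0.0445] [0.814  0.0858] 0.0311 [0.0384 0.0451 0.0476]
scene flange [263 363  33  17 161] [0.8056 0.257  0.0431] [0.7926 0.2483] 0.0283 [0.0368 0.0432 0.0489]
scene knob [227 192  20  18 289] [0.6646 0.0905 0.2683] [0.6597 0.0872] 0.0186 [0.2576 0.2708 0.274 ]
scene knob [171 240  24  19 361] [0.8162 0.0878 0.2619] [0.8135 0.0858] 0.0199 [0.2521 0.2633 0.2648]
scene mid [235 209   8  22 133] [0.6619 0.0886 0.2234] [0.6594 0.0871] 0.0061 [0.2018 0.2247 0.2448]
scene mid [256 215   8  22 157] [0.6577 0.1327 0.2214] [0.6563 0.1318] 0.008 [0.2032 0.2212 0.2385]
scene mid [175 254  22  29 424] [0.8213 0.0928 0.2254] [0.8148 0.0859] 0.0152 [0.2029 0.2255 0.2474]
```

```bash
cat >> h.py <<'E'
def plan(wps,o=None):
    """wps: (x,y,z,yaw_deg of tool x,rows); prints rows in tool axes, tool pointing down"""
    o=o or r.get_obs(); X=R.from_rotvec(o['orientation']).as_matrix()[:,0]
    p=np.array(o['tcp_pos']);a=np.degrees(np.arctan2(X[1],X[0]));rows=[]
    for x,y,z,yaw,n in wps:
        for k in range(n,0,-1):
            d=(np.array([x,y,z])-p)/k; t=np.radians(a)
            ex=np.array([np.cos(t),np.sin(t),0]);ey=np.array([np.sin(t),-np.cos(t),0]);ez=np.array([0,0,-1.])
            s=np.round([d@ex,d@ey,d@ez],4 if np.abs(d).max()<.004 else 3); w=round(-((yaw-a+180)%360-180)/k,1)
            p=p+s[0]*ex+s[1]*ey+s[2]*ez; a-=w; rows.append('%g %g %g %g'%(*s,w))
    print('; '.join(rows),len(rows),p.round(4),round(a,2))
E
python3 - <<'E'
from h import *
plan([(.5,-.2,.224,17.3+80,11),(.486,.138,.224,163.6,9)])
E
```

```text
0.038 -0.03 -0 -7.3; 0.042 -0.025 -0 -7.3; 0.044 -0.02 -0 -7.3; 0.047 -0.014 -0 -7.3; 0.048 -0.008 -0 -7.3; 0.049 -0.002 -0 -7.3; 0.048 0.004 -0 -7.2; 0.048 0.01 -0 -7.3; 0.046 0.016 -0 -7.2; 0.043 0.022 -0 -7.3; 0.041 0.028 -0 -7.2; 0.037 0.003 -0 -7.4; 0.037 0.008 -0 -7.4; 0.035 0.013 -0 -7.4; 0.033 0.017 -0 -7.4; 0.031 0.021 -0 -7.3; 0.028 0.025 -0 -7.4; 0.025 0.029 -0 -7.3; 0.021 0.031 -0 -7.4; 0.017 0.034 -0 -7.3 20 [0.4856 0.1383 0.2237] 163.59
```

Emit:
{"method": "arm_command", "body": {
  "plan": "0.038 -0.03 -0 -7.3; 0.042 -0.025 -0 -7.3; 0.044 -0.02 -0 -7.3; 0.047 -0.014 -0 -7.3; 0.048 -0.008 -0 -7.3; 0.049 -0.002 -0 -7.3; 0.048 0.004 -0 -7.2; 0.048 0.01 -0 -7.3; 0.046 0.016 -0 -7.2; 0.043 0.022 -0 -7.3; 0.041 0.028 -0 -7.2; 0.037 0.003 -0 -7.4; 0.037 0.008 -0 -7.4; 0.035 0.013 -0 -7.4; 0.033 0.017 -0 -7.4; 0.031 0.021 -0 -7.3; 0.028 0.025 -0 -7.4; 0.025 0.029 -0 -7.3; 0.021 0.031 -0 -7.4; 0.017 0.034 -0 -7.3",
  "hand": 0,
  "grip_force": 30
}}

```text
clock: 2.6
tcp_pos: [0.4855, 0.1387, 0.2244]
orientation: [-0.442, -3.11, 0.001]
contact_force: [0.7, -0.3, 0.0]
grip_width: 0.0428
gripper_force: 0.0
```

Run:
```python
from h import *
o,c,p,d=grab('wrist');save(p,'w1.png');np.savez('w1.npz',W=cloud(o,c,d),p=p)
print(o['tcp_pos'],R.from_rotvec(o['orientation']).as_matrix().round(3),o['grip_width'],o['joints'],o['contact_force'])
# finger points in tool frame
W=cloud(o,c,d);Rm=R.from_rotvec(o['orientation']).as_matrix();P=(W-o['tcp_pos'])@Rm
m=(P[...,2]>-.06)&(P[...,2]<.03)&(np.abs(P[...,0])<.04)
for s in(-1,1):
    q=P[m&(P[...,1]*s>0)];print(len(q),np.percentile(q,[1,50,99],axis=0).round(4) if len(q) else '')
plan([(.486,.138,.046,163.6,8)])
```

```text
[0.48546871 0.13865338 0.22437394] [[-0.96   0.279 -0.   ]
 [ 0.279  0.96  -0.   ]
 [ 0.    -0.    -1.   ]] 0.042845756749297435 [ 0.30482663  0.30031419 -0.83451458  1.91239622  0.25724257  1.03938886
  0.64872847] [ 0.73001495 -0.28961204  0.03959749]
3421 [[-0.0108 -0.0511 -0.0599]
 [ 0.009  -0.0252 -0.0453]
 [ 0.0132 -0.0206 -0.0115]]
3421 [[-0.0108  0.0218 -0.0598]
 [ 0.0089  0.0264 -0.0453]
 [ 0.0132  0.0522 -0.0114]]
-0 -0.001 0.022 0.1; -0 -0.001 0.022 0.1; -0.001 -0.001 0.023 0.1; -0 -0.001 0.022 0.1; -0.001 -0.001 0.023 0.1; -0 -0 0.022 0.1; -0.001 -0.001 0.023 0.1; -0 -0 0.022 0.2 8 [0.4858 0.1381 0.046 ] 163.56
```

Emit:
{"method": "arm_command", "body": {
  "plan": "0 -0.001 0.022 0; 0 0 0.022 0; 0 0 0.022 0; 0 0 0.022 0; 0 0 0.022 0; 0 0 0.022 0; 0 0 0.022 0"
}}

```text
clock: 3.52
tcp_pos: [0.4854, 0.1364, 0.0696]
orientation: [-0.449, -3.109, 0.001]
contact_force: [0.1, -0.2, -0.6]
grip_width: 0.0424
gripper_force: 0.0
```

Run:
```python
from h import *
o,c,p,d=grab('wrist');save(p,'w2.png');W=cloud(o,c,d)
Rm=R.from_rotvec(o['orientation']).as_matrix();P=(W-o['tcp_pos'])@Rm
m=(P[...,2]>-.06)&(P[...,2]<.03)&(np.abs(P[...,0])<.016)&(np.abs(P[...,1])<.06)
print(np.histogram(P[m][:,2],20))
x,y,z=np.moveaxis(W,-1,0)
for a,b in((.09,.106),(.038,.05)):
    m=(z>a)&(z<b)&(x>.5)&(x<.68)&(y>0)&(y<.2);q=W[m][:,:2].astype(np.float32);print(cv2.minEnclosingCircle(q),len(q),np.median(z[m]))
```

```text
(array([960, 783, 582, 319, 176, 787, 265, 265, 315, 313, 290, 288, 261,
       252, 248, 218, 203, 160, 112,  44]), array([-0.0599967 , -0.05740373, -0.05481076, -0.05221779, -0.04962483,
       -0.04703186, -0.04443889, -0.04184592, -0.03925296, -0.03665999,
       -0.03406702, -0.03147406, -0.02888109, -0.02628812, -0.02369515,
       -0.02110219, -0.01850922, -0.01591625, -0.01332328, -0.01073032,
       -0.00813735]))
((0.5014932155609131, 0.15462318062782288), 0.001591351698152721) 37 0.09861828886631244
((0.5516374111175537, 0.11751921474933624), 0.038913141936063766) 6461 0.04296274399266806
```

View pics/w2.png

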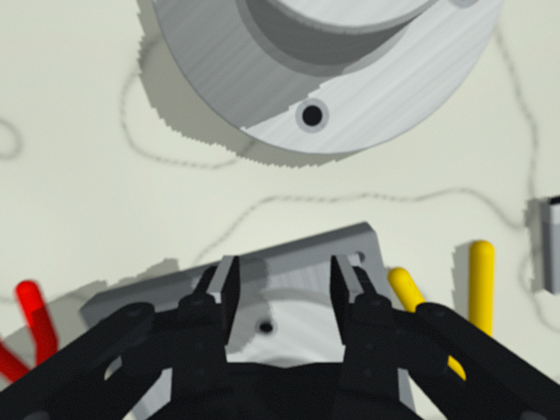

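The wrist view shows the fingertips at about (228,258) and (340,258) over the base's near edge, with the hub flange between them at about (285,320). The larger look-alike hub is at the top.

Run:
```python
from h import *
o,c,p,d=grab('wrist');W=cloud(o,c,d)
Rm=R.from_rotvec(o['orientation']).as_matrix();P=(W-o['tcp_pos'])@Rm
for u in(215,229,236,350):
    print(u,[P[v,u].round(3).tolist() for v in range(250,300,6)])
```

```text
215 [[-0.02, -0.049, 0.068], [-0.025, -0.049, 0.067], [-0.029, -0.049, 0.067], [0.006, -0.03, -0.017], [0.01, -0.027, -0.03], [0.011, -0.026, -0.037], [0.011, -0.025, -0.042], [0.01, -0.024, -0.046], [0.008, -0.024, -0.046]]
229 [[-0.02, -0.039, 0.068], [0.011, -0.024, -0.014], [0.011, -0.023, -0.021], [0.01, -0.022, -0.025], [0.011, -0.021, -0.032], [0.01, -0.021, -0.035], [0.008, -0.021, -0.037], [0.006, -0.021, -0.037], [0.003, -0.021, -0.038]]
236 [[-0.02, -0.034, 0.068], [0.01, -0.021, -0.013], [0.009, -0.021, -0.018], [0.006, -0.021, -0.017], [0.004, -0.021, -0.019], [0.002, -0.021, -0.02], [-0.001, -0.021, -0.019], [-0.004, -0.021, -0.021], [-0.006, -0.021, -0.021]]
350 [[-0.01, 0.042, 0.042], [-0.013, 0.042, 0.042], [-0.017, 0.042, 0.041], [0.01, 0.028, -0.026], [0.011, 0.027, -0.032], [0.01, 0.026, -0.036], [0.01, 0.025, -0.04], [0.01, 0.024, -0.045], [0.009, 0.024, -0.047]]
```

Emit:
{"method": "arm_command", "body": {
  "plan": "0 0.001 0.012 -0.6; 0 0.001 0.012 0; 0 0 0 0"
}}

```text
clock: 4.0
tcp_pos: [0.4856, 0.1386, 0.0459]
orientation: [-0.432, -3.111, 0.001]
contact_force: [0.4, -0.1, -0.3]
grip_width: 0.0431
gripper_force: 0.0
```

Run:
```python
from h import *
o,c,p,d=grab('scene');W=cloud(o,c,d);save(cv2.resize(p[180:320,180:380],None,fx=4,fy=4,interpolation=cv2.INTER_CUBIC),'s2.png')
print(o['tcp_pos'],o['contact_force'])
Rm=R.from_rotvec(o['orientation']).as_matrix();P=(W-o['tcp_pos'])@Rm
m=(np.abs(P[...,0])<.02)&(np.abs(P[...,1])<.06)&(P[...,2]>-.05)&(P[...,2]<.035)
q=P[m]
for s in(-1,1): print(np.histogram(q[q[:,1]*s>0][:,2],17,range=(-.05,.035))[0])
i=np.argsort(-q[:,2]);print(q[i[::12]][:20].round(3))
```

```text
[0.48559797 0.13860792 0.04589822] [ 0.35683613 -0.14258832 -0.31404631]
[12 21 17 18 14 18 17 13  8  0  0  0  0  0  5  0  0]
[ 8 14  9 21 17 16 13  9  2  0  0  0  0  2 78 14  3]
[[-0.011  0.058  0.035]
 [-0.008  0.024  0.025]
 [-0.01   0.057  0.024]
 [-0.007  0.042  0.024]
 [-0.007  0.057  0.023]
 [-0.012  0.028  0.023]
 [-0.013  0.047  0.022]
 [-0.019  0.037  0.022]
 [-0.019  0.049  0.021]
 [-0.007 -0.022 -0.009]
 [ 0.002 -0.021 -0.013]
 [-0.01  -0.025 -0.014]
 [-0.003  0.033 -0.017]
 [ 0.008  0.033 -0.019]
 [-0.006 -0.036 -0.02 ]
 [-0.01  -0.026 -0.022]
 [ 0.007 -0.022 -0.024]
 [-0.007  0.031 -0.026]
 [-0.01  -0.022 -0.028]
 [-0.005  0.035 -0.03 ]]
```

View pics/s2.png

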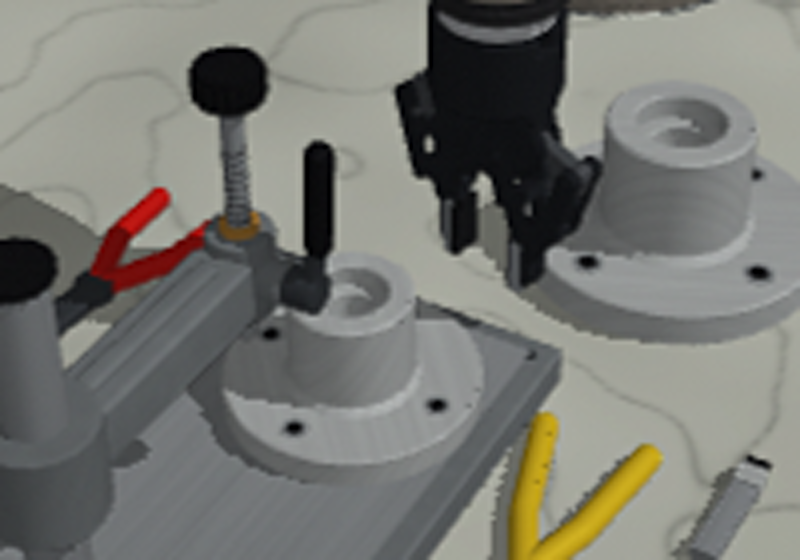

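The zoomed scene view shows the fingertips at about (460,245) and (525,280), near the level of the flange. The lever is upright and its end is at (318,145).

Emit:
{"method": "arm_command", "body": {
  "plan": "0 0 0 0; 0 0 0.005 0; 0 0 0.005 0; 0 0 0 0",
  "hand": 0.4
}}

```text
clock: 4.55
tcp_pos: [0.4858, 0.1386, 0.0361]
orientation: [-0.432, -3.111, 0.001]
contact_force: [1.1, 0.8, -0.6]
grip_width: 0.0254
gripper_force: 0.0
```

```bash
cat > tips.py <<'E'
from h import *
o,c,p,d=grab('wrist');W=cloud(o,c,d)
print(o['tcp_pos'],o['grip_width'],o['contact_force'])
Rm=R.from_rotvec(o['orientation']).as_matrix();P=(W-o['tcp_pos'])@Rm
m=(np.abs(P[...,0])<.013)&(np.abs(P[...,1])<.03)&(P[...,2]>-.04)&(P[...,2]<.017)
q=P[m];print('tip z',np.sort(q[:,2])[-200::20].round(4))
x,y,z=np.moveaxis(W,-1,0);m=(z>.038)&(z<.048)&(P[...,0]<-.013)&(x<.68)
q=W[m][:,:2]; print('rim min dist along push', np.percentile(-P[m][:,0],[0.2,1]),len(q))
E
python3 tips.py
```

```text
[0.48576053 0.13855843 0.03613569] 0.025415575068208632 [ 1.05612644  0.84309121 -0.55609531]
tip z [-0.0107 -0.0098 -0.0079  0.0106  0.0118  0.0126  0.0132  0.0139  0.0149
  0.0161]
rim min dist along push [0.03745039 0.0379594 ] 2564
```

Run:
```python
from h import *
d=np.array([np.cos(np.radians(-16.4)),np.sin(np.radians(-16.4))]);rod=np.array([.6595,.087])
plan([(*(rod-.179*d),.026,163.6,4),(*(rod-.097*d),.026,163.6,16)])
```

```text
-0.0005 -0.0001 0.0026 0.1; -0.0005 -0.0002 0.0026 0.2; -0.0006 -0.0001 0.0026 0.1; -0.0005 -0.0002 0.0026 0.2; -0.005 0 -0 -0; -0.005 0 -0 -0; -0.005 0 -0 -0; -0.005 0 -0 -0; -0.005 0 -0 -0; -0.005 0 -0 -0; -0.005 0 -0 -0; -0.005 0 -0 -0; -0.005 0 -0 -0; -0.005 0 -0 -0; -0.005 0 -0 -0; -0.005 0 -0 -0; -0.006 0 -0 -0; -0.005 0 -0 -0; -0.006 0 -0 -0; -0.005 0 -0 -0 20 [0.5664 0.1144 0.026 ] 163.6
```

Emit:
{"method": "arm_command", "body": {
  "plan": "-0.0005 -0.0001 0.0026 0.1; -0.0005 -0.0002 0.0026 0.2; -0.0006 -0.0001 0.0026 0.1; -0.0005 -0.0002 0.0022 0.2; -0.005 0 0 0; -0.005 0 0 0; -0.005 0 0 0; -0.005 0 0 0; -0.005 0 0 0; -0.005 0 0 0; -0.005 0 0 0; -0.005 0 0 0"
}}

```text
clock: 6.1
tcp_pos: [0.5236, 0.1272, 0.0263]
orientation: [-0.445, -3.105, 0.001]
contact_force: [-8.3, 1.9, 6.5]
grip_width: 0.0259
gripper_force: 4.4
```

```bash
cat > hub.py <<'E'
from h import *
from scipy.optimize import least_squares
import sys
# hub centre: fit circle R to top-face outer edge (35mm) and flange in scene+top clouds
for n in('scene','top'):
    o,c,p,d=grab(n);W=cloud(o,c,d);x,y,z=np.moveaxis(W,-1,0)
    dz=.0 if n=='top' else -.003
    m=(z>.06)&(z<.09)&(x>.5)&(x<.75)&(y>.0)&(y<.18)
    out=[]
    for a,b,rad in((.055,.09,.035),(.03,.04,.072)):
        m=(z>a+dz)&(z<b+dz)&(np.hypot(x-.63,y-.095)<.13)
        q=W[m][:,:2]
        f=lambda s:np.hypot(q[:,0]-s[0],q[:,1]-s[1])-rad
        if len(q)>20:
            s=least_squares(f,[.63,.095],loss='soft_l1',f_scale=.002);out.append((s.x.round(4),len(q),round(np.median(abs(f(s.x))),4)))
    m=(z>.09)&(z<.106)&(np.hypot(x-.63,y-.095)<.08)
    cc=cv2.minEnclosingCircle(W[m][:,:2].astype(np.float32)) if m.sum()>9 else None
    m=(z>.255)&(z<.29)&(np.hypot(x-.66,y-.087)<.04)
    kk=cv2.minEnclosingCircle(W[m][:,:2].astype(np.float32)) if m.sum()>9 else None
    print(n,out,'top',cc,'knob',kk)
    if len(sys.argv)>1: save(p[:,100:] if 0 else p,n+sys.argv[1]+'.png')
o=r.get_obs();print(o['clock'],o['tcp_pos'].round(4),o['contact_force'].round(1))
E
python3 hub.py
```

```text
scene [(array([0.578 , 0.1239]), 762, np.float64(0.0168)), (array([0.6015, 0.1029]), 248, np.float64(0.0007))] top ((0.6028363704681396, 0.10480841994285583), 0.03601955249905586) knob ((0.6595093607902527, 0.08759953826665878), 0.018857130780816078)
top [(array([0.6642, 0.0914]), 252, np.float64(0.0168))] top ((0.6246858835220337, 0.08917450159788132), 0.024669934064149857) knob ((0.6593776941299438, 0.08677905052900314), 0.01836247555911541)
6.2 [0.5246 0.1269 0.0264] [-5.8  0.9  3.6]
```

Emit:
{"method": "arm_command", "body": {
  "plan": "-0.005 0 0 0; -0.005 0 0 0; -0.005 0 0 0; -0.005 0 0 0; -0.005 0 0 0; -0.005 0 0 0; -0.005 0 0 0; -0.005 0 0 0; -0.005 0 0 0; -0.005 0 0 0; -0.004 0 0 0; 0 0 0 0; 0 0 0 0"
}}

```text
clock: 7.82
tcp_pos: [0.5764, 0.112, 0.0264]
orientation: [-0.446, -3.107, 0.0]
contact_force: [-5.1, 0.9, 2.9]
grip_width: 0.0254
gripper_force: 2.9
```

```bash
python3 hub.py 3; python3 -c "
import cv2
a=cv2.imread('pics/scene3.png')[170:320,170:370];cv2.imwrite('pics/s3.png',cv2.resize(a,None,fx=4,fy=4,interpolation=2))"
```

```text
scene [(array([0.6349, 0.1082]), 815, np.float64(0.0154)), (array([0.654 , 0.0887]), 261, np.float64(0.0007))] top ((0.6247667074203491, 0.1035955399274826), 0.0689399391412735) knob ((0.6599204540252686, 0.08740805834531784), 0.018721338361501694)
top [(array([0.6277, 0.1139]), 220, np.float64(0.0354))] top None knob ((0.6598306894302368, 0.08624725788831711), 0.017443807795643806)
7.925 [0.5763 0.112  0.0264] [-4.4  1.6  3.5]
```

View pics/s3.png

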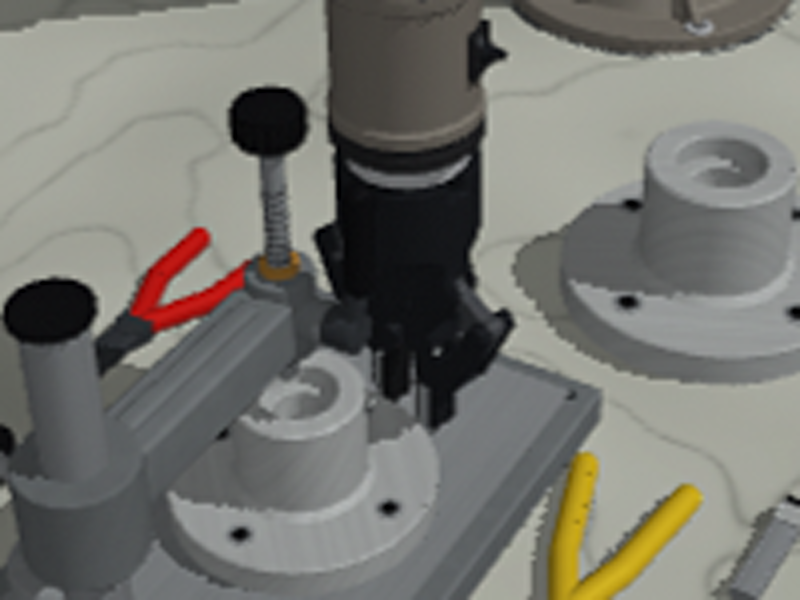

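The zoomed scene view shows the hub almost under the rod. The bore, at about (305,390), still sits toward the robot, and the rod is raised.

Emit:
{"method": "arm_command", "body": {
  "plan": "-0.003 0 0 0; -0.003 0 0 0; 0 0 0 0; 0 0 0 0; 0 0 0 0"
}}

```text
clock: 8.55
tcp_pos: [0.5818, 0.1104, 0.0264]
orientation: [-0.446, -3.106, 0.0]
contact_force: [-6.2, 2.0, 2.9]
grip_width: 0.0256
gripper_force: 3.2
```

```bash
python3 hub.py
```

```text
scene [(array([0.6401, 0.107 ]), 794, np.float64(0.0154)), (array([0.6594, 0.087 ]), 255, np.float64(0.0008))] top ((0.6284058690071106, 0.10336149483919144), 0.07169640064239502) knob ((0.6591324806213379, 0.08664733171463013), 0.018532268702983856)
top [(array([0.6199, 0.1037]), 246, np.float64(0.0326))] top None knob ((0.6638481616973877, 0.08381066471338272), 0.01619747094810009)
8.65 [0.5818 0.1104 0.0264] [-6.5  1.2  2.6]
```

Emit:
{"method": "arm_command", "body": {
  "plan": "0.01 0 0 0; 0.02 0 0 0; 0.02 0 0 0; 0 0 -0.04 0; 0 0 -0.05 0; 0 0 -0.05 0; 0 0 -0.05 0; 0 0 -0.05 0; 0 0 -0.05 0; 0 0 0 0",
  "hand": 1
}}

```text
clock: 9.9
tcp_pos: [0.5378, 0.1246, 0.3208]
orientation: [0.448, 3.102, 0.003]
contact_force: [-0.1, -0.1, -0.6]
grip_width: -0.0003
gripper_force: 0.0
```

```bash
python3 hub.py; python3 tips.py
python3 - <<'E'
from h import *
plan([(.6595,.087,.316,163.6,7)])
E
```

```text
scene [(array([0.6607, 0.0873]), 560, np.float64(0.0013)), (array([0.6596, 0.0869]), 243, np.float64(0.0006))] top ((0.6612293720245361, 0.08926089853048325), 0.03504924848675728) knob ((0.6589002013206482, 0.08681602776050568), 0.018874218687415123)
top [(array([0.5885, 0.1154]), 22, np.float64(0.0062))] top None knob None
10.0 [0.5358 0.1232 0.3165] [-0.7 -0.2 -0.9]
[0.53576996 0.12320763 0.31653213] -0.0001617753128083121 [-0.7049441  -0.2181578  -0.92570022]
tip z [-0.0161 -0.0156 -0.0152 -0.0149 -0.0144 -0.014  -0.0136 -0.0129 -0.0124
 -0.0114]
rim min dist along push [0.05785467 0.05921959] 3519
-0.018 0 -0 -0; -0.019 0 -0 -0; -0.018 0 -0 -0; -0.019 0 -0 -0; -0.018 0 -0 -0; -0.019 0 -0 -0; -0.018 0.001 -0 -0 7 [0.6594 0.0874 0.3156] 163.57
```

Emit:
{"method": "arm_command", "body": {
  "plan": "-0.018 0 0 0; -0.019 0 0 0; -0.018 0 0 0; -0.019 0 0 0; -0.018 0 0 0; -0.019 0 0 0; -0.018 0.001 0 0; 0 0 0.008 0; 0 0 0.008 0; 0 0 0 0"
}}

```text
clock: 11.3
tcp_pos: [0.659, 0.0881, 0.2994]
orientation: [-0.447, -3.108, 0.001]
contact_force: [0.9, -0.5, 0.6]
grip_width: 0.0
gripper_force: 0.0
```

```bash
python3 hub.py 4; python3 -c "
import cv2
a=cv2.imread('pics/scene4.png')[100:300,150:400];cv2.imwrite('pics/s4.png',cv2.resize(a,None,fx=3,fy=3,interpolation=2))"
```

```text
scene [(array([0.6606, 0.0872]), 562, np.float64(0.0013)), (array([0.6596, 0.0869]), 252, np.float64(0.0007))] top ((0.6612600088119507, 0.08782988041639328), 0.03583488240838051) knob ((0.660049319267273, 0.08759480714797974), 0.0187937393784523)
top [(array([0.6141, 0.0889]), 146, np.float64(0.0102)), (array([0.6298, 0.0934]), 436, np.float64(0.0246))] top ((0.661156952381134, 0.08702728897333145), 0.03521136939525604) knob ((0.6588172316551208, 0.08710088580846786), 0.017860932275652885)
11.4 [0.6596 0.0882 0.3007] [-0.9  0.5  0.1]
```

View pics/s4.png

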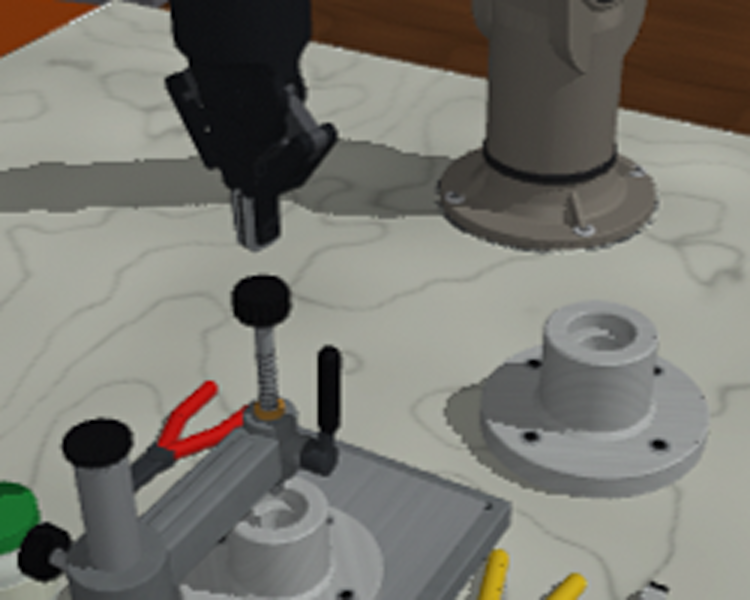

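The zoomed scene view shows the closed fingertips at (255,245), about 20 mm above the knob top at (262,285), and aligned with it.

Emit:
{"method": "arm_command", "body": {
  "plan": "0 0 0.008 0; 0 0 0.008 0; 0 0 0.004 0; 0 0 0.003 0; 0 0 0.003 0; 0 0 0.003 0; 0 0 0.003 0; 0 0 0 0"
}}

```text
clock: 12.4
tcp_pos: [0.6599, 0.0879, 0.2684]
orientation: [-0.448, -3.109, 0.0]
contact_force: [-0.2, -0.5, -0.3]
grip_width: -0.0002
gripper_force: 0.0
```

Emit:
{"method": "arm_command", "body": {
  "plan": "0 0 0.003 0; 0 0 0.003 0; 0 0 0.003 0; 0 0 0.003 0"
}}

```text
clock: 12.9
tcp_pos: [0.6601, 0.088, 0.2565]
orientation: [0.448, 3.109, 0.0]
contact_force: [0.1, 0.5, 3.7]
grip_width: -0.0001
gripper_force: 1.3
```

```bash
cat > k.py <<'E'
from h import *
o,c,p,d=grab('scene');W=cloud(o,c,d);x,y,z=np.moveaxis(W,-1,0)
m=(np.hypot(x-.66,y-.087)<.024)&(z>.19)&(z<.285);print(o['tcp_pos'].round(4),o['contact_force'].round(1))
dark=p.max(-1)<70
print('dark z hist',np.histogram(z[m&dark],19,range=(.19,.285)))
save(cv2.resize(p[160:260,180:300],None,fx=5,fy=5),'k.png')
E
python3 k.py
```

```text
[0.6601 0.088  0.2565] [0.1 0.5 3.7]
dark z hist (array([ 6,  4,  4,  2,  4,  2,  0,  0,  0,  0, 10, 34, 47, 57, 62, 11, 22,
       27, 21]), array([0.19 , 0.195, 0.2  , 0.205, 0.21 , 0.215, 0.22 , 0.225, 0.23 ,
       0.235, 0.24 , 0.245, 0.25 , 0.255, 0.26 , 0.265, 0.27 , 0.275,
       0.28 , 0.285]))
```

Emit:
{"method": "arm_command", "body": {
  "plan": "0 0 0.002 0; 0 0 0.002 0; 0 0 0.002 0; 0 0 0.002 0; 0 0 0.002 0"
}}

```text
clock: 13.58
tcp_pos: [0.66, 0.088, 0.2465]
orientation: [0.448, 3.109, 0.0]
contact_force: [1.2, 0.2, 3.0]
grip_width: -0.0
gripper_force: 1.3
```

Emit:
{"method": "arm_command", "body": {
  "plan": "0 0 0.002 0; 0 0 0.002 0; 0 0 0.002 0"
}}

```text
clock: 13.95
tcp_pos: [0.66, 0.088, 0.2405]
orientation: [0.448, 3.109, 0.0]
contact_force: [0.9, 0.5, 2.7]
grip_width: 0.0
gripper_force: 1.3
```

Emit:
{"method": "arm_command", "body": {
  "plan": "0 0 0.002 0; 0 0 0.002 0; 0 0 0.002 0"
}}

```text
clock: 14.32
tcp_pos: [0.66, 0.088, 0.2345]
orientation: [0.448, 3.109, 0.0]
contact_force: [1.4, 0.2, 3.1]
grip_width: 0.0004
gripper_force: 1.3
```

Emit:
{"method": "arm_command", "body": {
  "plan": "0 0 0.002 0; 0 0 0.002 0; 0 0 0.002 0"
}}

```text
clock: 14.7
tcp_pos: [0.66, 0.088, 0.2285]
orientation: [0.448, 3.109, 0.0]
contact_force: [1.5, 1.2, 3.8]
grip_width: 0.0002
gripper_force: 1.3
```

```bash
python3 k.py
```

```text
[0.66   0.088  0.2285] [1.5 1.2 3.8]
dark z hist (array([ 0,  0,  0,  0,  0, 27, 41, 40, 88,  8, 17, 24, 24, 24, 26, 17, 19,
       28, 35]), array([0.19 , 0.195, 0.2  , 0.205, 0.21 , 0.215, 0.22 , 0.225, 0.23 ,
       0.235, 0.24 , 0.245, 0.25 , 0.255, 0.26 , 0.265, 0.27 , 0.275,
       0.28 , 0.285]))
```

Emit:
{"method": "arm_command", "body": {
  "plan": "0 0 0.001 0; 0 0 0.001 0; 0 0 0.001 0"
}}

```text
clock: 15.12
tcp_pos: [0.6599, 0.088, 0.2256]
orientation: [-0.448, -3.109, 0.0]
contact_force: [1.3, 0.0, 2.5]
grip_width: -0.0003
gripper_force: 1.2
```

Emit:
{"method": "arm_command", "body": {
  "plan": "0 0 0.001 0; 0 0 0.001 0; 0 0 0.001 0"
}}

```text
clock: 15.5
tcp_pos: [0.6599, 0.088, 0.2225]
orientation: [-0.448, -3.109, 0.0]
contact_force: [0.1, -0.2, 1.8]
grip_width: 0.0002
gripper_force: 1.2
```

Emit:
{"method": "arm_command", "body": {
  "plan": "0 0 0.001 0; 0 0 0.001 0; 0 0 0.001 0"
}}

```text
clock: 15.88
tcp_pos: [0.6599, 0.088, 0.2195]
orientation: [-0.448, -3.109, 0.0]
contact_force: [0.5, 0.3, 2.7]
grip_width: 0.0002
gripper_force: 1.2
```

Emit:
{"method": "arm_command", "body": {
  "plan": "0 0 0.001 0; 0 0 0.001 0; 0 0 0.001 0"
}}

```text
clock: 16.25
tcp_pos: [0.66, 0.0881, 0.2181]
orientation: [0.449, 3.109, -0.0]
contact_force: [-4.6, -1.7, 14.2]
grip_width: 0.0002
gripper_force: 7.1
```

Emit:
{"method": "arm_command", "body": {
  "plan": "0 0 0 0; 0 0 0 0; 0 0 0 0; 0 0 0 0; 0 0 -0.002 0; 0 0 -0.004 0; 0 0 -0.02 0; 0 0 -0.03 0; 0 0 -0.04 0"
}}

```text
clock: 17.38
tcp_pos: [0.6596, 0.0879, 0.3139]
orientation: [-0.448, -3.108, 0.0]
contact_force: [0.3, -0.7, -0.0]
grip_width: 0.0002
gripper_force: 0.0
```

Run:
```python
from h import *
o,c,p,d=grab('scene');W=cloud(o,c,d);x,y,z=np.moveaxis(W,-1,0)
print(o['tcp_pos'],o['contact_force'])
m=(np.hypot(x-.66,y-.087)<.024)&(z>.19)&(z<.25)&(p.max(-1)<70);print('knob top',np.percentile(z[m],[50,90,97]))
m=(np.abs(y-.131)<.014)&(x>.6)&(x<.7)&(z>.175)&(z<.26)&(p.max(-1)<70)
q=W[m];print('lever',len(q))
for a in np.arange(.175,.25,.01):
    s=q[(q[:,2]>a)&(q[:,2]<a+.01)]
    if len(s): print(round(a,3),s.mean(0).round(4),s.min(0).round(4),s.max(0).round(4))
save(cv2.resize(p[130:280,180:380],None,fx=4,fy=4,interpolation=2),'s5.png')
```

```text
[0.65956442 0.08788895 0.31391998] [ 0.31216149 -0.69137581 -0.04036357]
knob top [0.22141546 0.22365456 0.22435077]
lever 208
0.175 [0.6615 0.1312 0.1794] [0.6564 0.1251 0.1751] [0.6636 0.1359 0.184 ]
0.185 [0.6614 0.1325 0.1899] [0.6574 0.1261 0.1853] [0.6652 0.1381 0.1947]
0.195 [0.6607 0.1323 0.2003] [0.6562 0.1252 0.1956] [0.6639 0.1378 0.2048]
0.205 [0.6598 0.1327 0.21  ] [0.6552 0.1257 0.205 ] [0.6638 0.1382 0.2148]
0.215 [0.6589 0.1319 0.2195] [0.6541 0.1255 0.2151] [0.6614 0.1377 0.2248]
0.225 [0.6576 0.1326 0.2298] [0.652  0.1241 0.225 ] [0.6611 0.1387 0.2343]
0.235 [0.655  0.1318 0.2377] [0.6503 0.1256 0.2354] [0.6591 0.1383 0.2405]
```

View pics/s5.png

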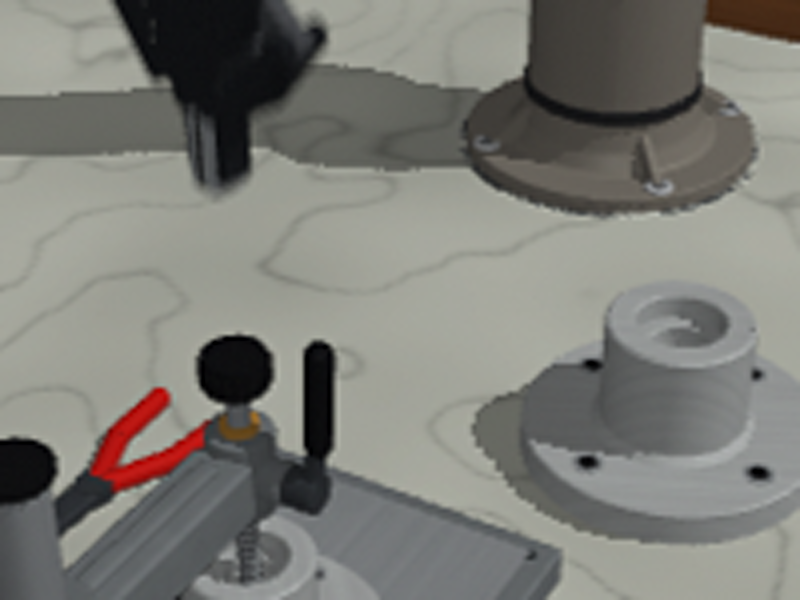

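The zoomed scene view shows the rod down in the bore at about (245,545), the knob at (235,370), and the lever still upright with its end at (318,345).

Run:
```python
from h import *
w=[(.700,.136,.312,180,4),(.700,.136,.216,180,4)]
for t in np.linspace(0,1.1,9):
    rho=.070+.009*t/1.55
    C=np.array([.6595,.156])+rho*np.array([-np.sin(t),np.cos(t)])+.0075*np.array([np.cos(t),np.sin(t)])
    w.append((C[0]+.011,.136,C[1]-.010,180,2 if t==0 else 1))
plan(w);print(w[-1])
```

```text
-0.006 0.014 0.002 -4.1; -0.007 0.013 0.002 -4.1; -0.008 0.013 0.002 -4.1; -0.008 0.013 0.003 -4.1; -0 -0 0.024 -0; -0 -0 0.024 -0; -0 -0 0.024 -0; -0 -0 0.024 -0; 0.011 -0 -0 -0; 0.011 -0 -0 -0; 0.01 -0 -0.001 -0; 0.01 -0 -0 -0; 0.01 -0 0.002 -0; 0.009 -0 0.003 -0; 0.01 -0 0.004 -0; 0.008 -0 0.006 -0; 0.008 -0 0.007 -0; 0.007 -0 0.008 -0 18 [0.6059 0.1362 0.1869] 179.98
(np.float64(0.6058252280518054), 0.136, np.float64(0.18733294602419517), 180, 1)
```

Emit:
{"method": "arm_command", "body": {
  "plan": "-0.006 0.014 0.002 -4.1; -0.007 0.013 0.002 -4.1; -0.008 0.013 0.002 -4.1; -0.008 0.013 0.003 -4.1; 0 0 0.024 0; 0 0 0.024 0; 0 0 0.024 0; 0 0 0.024 0; 0.011 0 0 0; 0.011 0 0 0; 0 0 0 0"
}}

```text
clock: 18.8
tcp_pos: [0.6756, 0.1356, 0.2096]
orientation: [-0.001, 3.139, 0.0]
contact_force: [-0.8, -0.4, 0.9]
grip_width: 0.0004
gripper_force: 0.0
```

Emit:
{"method": "arm_command", "body": {
  "plan": "0.01 0 -0.001 0; 0.01 0 0 0; 0.01 0 0.002 0; 0.009 0 0.003 0; 0.01 0 0.004 0; 0 0 0 0"
}}

```text
clock: 19.55
tcp_pos: [0.6253, 0.1349, 0.1991]
orientation: [0.001, -3.139, 0.002]
contact_force: [0.4, 0.2, -0.6]
grip_width: 0.0004
gripper_force: 0.0
```

```bash
cat > lev.py <<'E'
from h import *
o,c,p,d=grab('scene');W=cloud(o,c,d);x,y,z=np.moveaxis(W,-1,0)
print(o['clock'],o['tcp_pos'].round(4),o['contact_force'].round(1))
m=(np.abs(y-.131)<.010)&(x>.55)&(x<.67)&(z>.14)&(z<.25)&(p.max(-1)<70)
q=W[m]-[.6595,.131,.156];a=np.arctan2(-q[:,0],q[:,2]);rr=np.hypot(q[:,0],q[:,2]);k=(rr>.03)&(rr<.09)
print('lever angle median',np.median(a[k]),k.sum())
m=(np.hypot(x-.66,y-.087)<.024)&(z>.19)&(z<.24)&(p.max(-1)<70);print('knob top',np.percentile(z[m],[50,90,97]) if m.sum() else None)
save(cv2.resize(p[130:280,180:380],None,fx=4,fy=4,interpolation=2),'lev.png')
E
python3 lev.py
```

```text
19.55 [0.6253 0.1349 0.1991] [ 0.4  0.2 -0.6]
lever angle median 0.6475519901389478 156
knob top [0.22138814 0.22376377 0.22433999]
```

Run:
```python
from h import *
w=[]
for t in np.linspace(.75,1.56,12):
    rho=.070+.009*t/1.55
    C=np.array([.6595,.156])+rho*np.array([-np.sin(t),np.cos(t)])+.0075*np.array([np.cos(t),np.sin(t)])
    w.append((C[0]+.011,.136,C[1]-.010,180,1))
plan(w);print(w[-1])
```

```text
0 0.001 -0.006 0; 0.005 0 0.003 0; 0.004 0 0.003 0; 0.004 0 0.004 0; 0.004 0 0.004 0; 0.004 0 0.005 0; 0.003 0 0.005 0; 0.003 0 0.005 0; 0.002 0 0.005 0; 0.002 0 0.005 0; 0.002 0 0.006 0; 0.001 0 0.006 0 12 [0.5917 0.1359 0.1542] -179.98
(np.float64(0.5915275138476273), 0.136, np.float64(0.1543530830206409), 180, 1)
```

Emit:
{"method": "arm_command", "body": {
  "plan": "0.004 0.001 0 0; 0.005 0 0.002 0; 0.004 0 0.003 0; 0.004 0 0.003 0; 0.004 0 0.004 0; 0.004 0 0.005 0; 0.003 0 0.005 0; 0.002 0 0.005 0; 0.002 0 0.005 0; 0.002 0 0.005 0; 0 0 0 0"
}}

```text
clock: 20.98
tcp_pos: [0.5921, 0.1359, 0.1619]
orientation: [0.0, -3.14, 0.001]
contact_force: [-0.1, 0.7, 0.7]
grip_width: 0.0004
gripper_force: 0.4
```

```bash
python3 lev.py
```

```text
20.975 [0.5921 0.1359 0.1619] [-0.1  0.7  0.7]
lever angle median 1.1423480354097497 213
knob top [0.22127212 0.22371749 0.22439704]
```

View pics/lev.png

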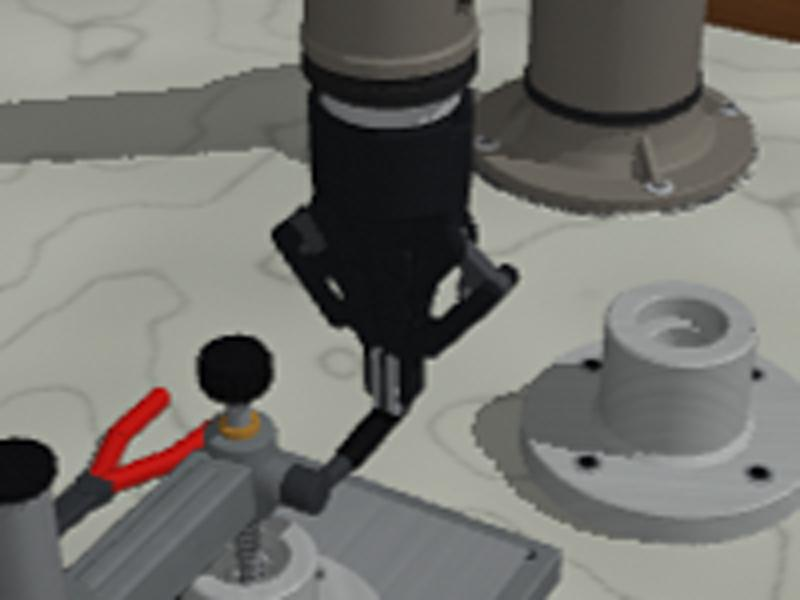

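The zoomed view shows the fingertips on the lever's end at (390,405), with the lever almost level. The rod is unchanged and the body is well clear of the knob.

Emit:
{"method": "arm_command", "body": {
  "plan": "0 0 0.003 0; 0 0 0.003 0; 0 0 0.002 0; 0 0 0 0"
}}

```text
clock: 21.52
tcp_pos: [0.5919, 0.1362, 0.1574]
orientation: [-0.0, -3.14, 0.004]
contact_force: [-10.8, -4.4, 27.8]
grip_width: 0.0003
gripper_force: 13.8
```

Emit:
{"method": "arm_command", "body": {
  "plan": "0 0 0.002 0; 0 0 0.002 0; 0 0 0 0"
}}

```text
clock: 21.9
tcp_pos: [0.5922, 0.1364, 0.1568]
orientation: [0.001, 3.141, -0.006]
contact_force: [-20.0, -8.3, 51.7]
grip_width: 0.0
gripper_force: 25.5
```

Hard stop reached. I'll release and retreat.

Emit:
{"method": "arm_command", "body": {
  "plan": "0 0 -0.005 0; 0 0 -0.005 0; 0.005 0 -0.02 0; 0.02 0 -0.04 0; 0.02 0 -0.04 0; 0 0 -0.04 0; 0 0 0 0; 0 0 0 0; 0 0 0 0"
}}

```text
clock: 23.02
tcp_pos: [0.5473, 0.1357, 0.2994]
orientation: [-0.0, -3.139, 0.001]
contact_force: [-0.1, 0.5, -0.4]
grip_width: 0.0001
gripper_force: 0.0
```

```bash
python3 lev.py; python3 hub.py
```

```text
23.025 [0.5473 0.1357 0.2994] [-0.1  0.5 -0.4]
lever angle median 1.4748539429455176 130
knob top [0.22158896 0.22380471 0.22433409]
scene [(array([0.6602, 0.0869]), 520, np.float64(0.0008)), (array([0.6597, 0.0868]), 245, np.float64(0.0005))] top ((0.6612400412559509, 0.08826541900634766), 0.03534408286213875) knob None
top [(array([0.6576, 0.0632]), 51, np.float64(0.0186))] top None knob None
23.175 [0.5476 0.1359 0.2997] [0.3 0.  0.4]
```

View pics/lev.png

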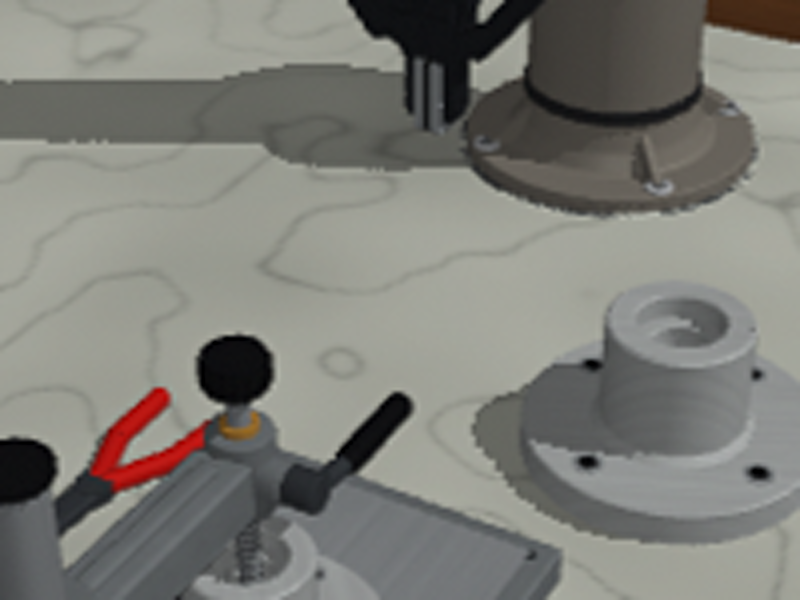

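The lever is level, with its end at (400,405), and the rod is still down in the bore. The robot is clear of everything.

```bash
python3 -c "
from h import *
print(ticket.hand_in())"
```

```text
the job is handed in; nothing more can be done
None
```

The job is handed in, but no verdict came back: the hub's bore is centred under the rod to about 1 mm, the rod's foot rests on the bore floor about 38 mm below the hub's top, the lever is folded to its stop, and the robot is clear.

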